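Send a log slice home and set the feed on its start mark with the slack taken up

TASK

Without touching the log slice itself, turn the feed jig's crank clockwise so that the push bar sends the slice fully home against the stop, pressing it firmly but gently into the rubber pad. Then wind the push bar back until its white pointer is well behind the line of the red mark, and bring it forward again onto the line, so that it arrives from behind with the slack of the worn crank taken up in the feed direction. Let go of the crank there, and leave the slice home and everything else on the bench alone.

Things in the scene. Friction and masses are not known exactly. Their poses are not given: they have to be found in the camera images.
- jig: feed jig: fixed steel bed 250 x 400 x 15 mm, origin at the centre of its underside. Jig axes: z up; the feed (forward) runs along jig -y; the crank is on the -x side, nearer the robot, the slice's track on the +x side. The drive stays where it is left. Moving it takes about 2.5 N at the crank handle; each newton of push on the slice adds 0.4 N at the handle.
- crank_axis (a point): point on the upright axis of the crank (jig x = -50 mm, y = 0), 90 mm above the table, level with the middle of the crank's grip. Under the crank a pinion of 30 mm pitch radius drives a rack: the push bar moves 30 mm forward (jig -y) per radian of pinion turn clockwise seen from above.
- crank_handle (a point): middle of the crank's red round upright grip, 20 mm thick, 50 mm tall (63 to 113 mm above the table), 75 mm from the axis; it spins freely on its pin. The dark crank arm below is 20 mm wide, top 61 mm above the table. The handle swings on the robot's side: from 1.1 rad off jig -x towards jig -y (rearmost, slack 0), clockwise through jig -x towards jig +y as the slice is fed.
- crank (a joint): lost motion (slack) between the crank and the pinion, rad: 0 = crank against the backward side of the coupling, 0.20 = crank against the forward (feed) side; in between the crank turns (easily, about 0.7 N) and the push bar does not move
- pointer (a point): tip line of the white pointer on the blue push bar, over the scale bar on the jig's far (+x) side. It moves with the push bar: jig y = +65 mm at the rear end, 66 mm further to -y at the front end. The front face of the push bar is 20 mm ahead (-y) of the pointer.
- mark_line (a point): white line on the small red mark (16 x 12 x 6 mm) clamped at the scale bar; the point is at the end of the line next to the pointer. Its axes are those of the jig: the pointer is on the mark when both have the same jig y; behind the mark is jig +y
- blank_center (a point): centre of the log slice: wooden disc with dark bark, 64 mm diameter, 30 mm thick, lying flat in the track in front of the push bar; track guides 12 mm high hold it sideways. The robot must not touch it; the push bar moves it
- stop: blue stop block at the front end (-y) of the track, 85 x 30 x 34 mm, origin at the centre of its underside. Its rubber pad stands 35 to 45 mm from there towards jig +y, set anew each time and not reported: feel for it. The slice is home with its centre 67 to 77 mm from the origin. The pad gives 1 mm per 6 N, at most 6 mm. Press the slice on it with 5 N or more for 0.3 s, never above 22 N
- slice_a: bystander: spare log slice, 56 mm diameter, 22 mm thick, lying on the jig's bed at its near left (-x, +y) corner; leave it
- slice_b: bystander: spare log slice, 72 mm diameter, on the bench; leave it
- felt_wheel: bystander: felt polishing wheel, 90 mm diameter; leave it
- driver: bystander: screwdriver, 190 mm long; leave it
- brush: bystander: bench brush, 200 mm long; leave it
- glue: bystander: yellow glue bottle, 140 mm tall; leave it
- mug: bystander: blue mug, 95 mm tall; leave it
Things that resemble listed ones, but are neither listed nor needed, are in the scene too. Leave any blue look-alike of the part that bears blank_center alone.

How it is judged:
On the way, in this order (a step that is already met when the one before it is completed fails the run):
1. the slice is pressed home on the stop's pad with at least 5 N (contact force between blank and stop above 5 N), for 0.2 s.
2. the push bar is wound back until the pointer is at least 4 mm behind the mark (y of pointer in the frame of mark_line above 0.004 m), for 0.1 s.
At the end, for the whole second after the job is handed in: the pointer is within 2 mm of the mark's line, the crank's slack is taken up in the feed direction (above 0.15 of 0.20 rad) and at rest, and the slice lies flat at the stop (centre less than 80 mm from the stop's origin) (y of pointer in the frame of mark_line between -0.002 and 0.002 m and value of joint crank above 0.15 rad and y of blank_center in the frame of stop below 0.08 m and angle between blank_center's own z axis and vertical below 0.1 rad and velocity of joint crank between -0.05 and 0.05 rad/s); the robot touches nothing.
It fails at once if the slice is pressed on the stop with more than 22 N (contact force between blank and stop above 22 N).
It fails at once if a bystander is moved by more than 20 mm (distance of any of slice_a, slice_b, felt_wheel, driver, brush, glue, mug from where it was at the start of the episode above 0.02 m).
It fails at once if the slice is touched by the robot (contact force between blank and the arm above 0.5 N or contact force between blank and the fingers above 0.5 N).
It also fails if it takes over 64 s, if anything falls off the work surface, if the arm or the gripper's body presses on something with over 40 N, if the wrist force passes 120 N, or if a joint passes its speed limit or range.

ROBOT

A 6-joint arm with a two-finger parallel gripper is mounted at the origin on the work surface. World frame = base frame: x ahead of the robot, y to its left, z up, the work surface at z = 0. Lengths are in m, angles in rad, forces in N, time in s.
With the tool pointing down it reaches from about 0.225 to 0.875 m from the base axis. Payload 3.4 kg.
Tool frame: the origin (TCP) lies at the very end of the fingers, on their centre line; the grasp point (between the pads) lies 19 mm behind it (grip_depth is the distance from the TCP to the grasp point, in m); x points along the fingers, z is the direction in which the jaws open and shut, and the axes are right-handed (so a half turn about x gives the same grasp; the last joint's range is limited). The gripper opens to 85 mm and grips with 20 to 120 N. Pads are 22 mm wide; open, the fingers measure 114 mm over their backs; the gripper's body (76 mm by 85 mm) begins 54 mm behind the grasp point. The pads swing forward as they close: fully open they stand 13 mm farther back than shut.
Start: joints at [0.981, 0.276, 1.505, -0, 1.361, -0.121], TCP at [0.26, 0.513, 0.231] pointing down, gripper open.
Joint ranges: [-2.89, 2.89], [-0.75, 2.08], [0.22, 2.7], [-1.18, 4.32], [0.11, 2.71], [-2.7, 2.7]. Speed limits (rad/s): [2.57, 2.57, 3.14, 3.14, 3.14, 3.14].

INTERFACE

Orientations are given as a unit quaternion [w, x, y, z].
In Python, from rig import get_state, get_image, sign_off, grip_depth gives the robot as it stands. The module is installed in compiled form; this text tells all that it offers.
- The arm moves only by the tool arm_command, never from a script. Its argument "series" is a list of rows, each an object with "dp": the shift along the tool's x, y, z scaled (see below), a list of three; "angular": the turn, a rotation vector about the tool's x, y, z scaled (see below), a list of three; "gripper": the finger opening in mm, from 0 to 85.4. A call has exactly 8 rows; each row shifts and turns the pose as measured when the row begins, along the tool's axes as they then stand; what a row does not reach is not made up. The controller multiplies each number of a shift by 0.12 m and each number of a turn by 90 degrees. A row lasts 1/8 s, in which the tool goes at most 62.5 mm and 10.7 degrees, less where a joint would pass 70% of its speed; a pose out of reach is approached as far as the arm can. A call with a number of a shift or a turn outside -1 to 1 is refused whole. A call with a gripper value outside its range is refused whole. The fingers move at their own pace and stop on an object; "grip_force" is the grip in N (left out, the last holds). Time passes only in rows, so rows that do not move let the fingers close, or fill a call up. It gives the time, the measured TCP pose, the force and the opening at its end, in the units of the state.
- get_state(): the state, without advancing time (a new reading comes with each control period).
- get_image(name): name is "scene" or "top" or "wrist"; returns a dict with "image" (420x560x3 uint8, blue, green, red), "depth" (420x560 float32, m along the optical axis (not along the pixel's ray), 0 where there is no reading), "mtx" (3x3 intrinsics, pixels), "k1" (the pictures are not rectified: a ray, as slopes to the right and down, at radius r is drawn at 1 + k1 r^2 times it, then the intrinsics apply), "view" (4x4, takes a point from world to camera coordinates); the wrist camera has in their place "mount" (4x4, takes a point from camera to tool coordinates, whose origin is the TCP and whose axes are the tool frame's). Camera axes: x right, y up, looking along -z (the intrinsics and any distortion apply to the point x, -y, -z); pixel columns grow to the right and rows downward; lengths in m; the calibration is good to about 2 mm. A picture is of the moment at which its call begins: read the wrist's pose just before it.
- sign_off(): hands the job in, once; it reports no verdict.
The state is a dict: "clock": time; "qpos": joint angles; "qd": joint speeds; "effort": joint torques, N m; "position": TCP position; "ee_rot": TCP orientation; "contact_force": force on the tool from outside, world axes, zero at the start; "moment": the same for the moment, N m; "width": finger opening in m.
Only numpy, scipy, OpenCV 4.12 (cv2) and the standard library are available. Lean on these libraries where they do the work, as an engineer would, in place of code of your own. Each camera call takes 0.05 s, during which the arm holds its last target. There are 200 camera calls.

## Working session

There is one attempt and no reset: what is moved stays moved. The work goes in short steps, Python scripts to look and compute and a tool call to move; the robot and the scene stay as the last step left them, time stands still between calls to the robot, and variables do not carry over. Pictures are saved under pics/ and viewed, about 8 in all and at most 12, crops included, and the job is handed in when it is done.

Besides the shell and the picture viewer there is one more tool, called after "Call:" in YAML: its name, and indented under it one key for each argument. arm_command: Moves the arm, as the interface text tells. Its arguments: {"type":"object","properties":{"series":{"type":"array","items":{"type":"object","properties":{"dp":{"type":"array","items":{"type":"number"}},"angular":{"type":"array","items":{"type":"number"}},"gripper":{"type":"number"}}}},"grip_force":{"type":"number"}},"required":["series"]}

```bash
mkdir -p pics; cat > h.py <<'E'
import numpy as np, cv2
from rig import *
from scipy.spatial.transform import Rotation as R
def grab(n):
    s=get_state(); d=get_image(n); 
    if 'mount' in d:
        T=np.eye(4); q=s['ee_rot']; T[:3,:3]=R.from_quat([q[1],q[2],q[3],q[0]]).as_matrix(); T[:3,3]=s['position']
        d['c2w']=T@d['mount']
    else: d['c2w']=np.linalg.inv(d['view'])
    np.save(f'{n}.npy',d,allow_pickle=True); return d
def load(n): return np.load(f'{n}.npy',allow_pickle=True).item()
def ray(d,u,v):
    p=cv2.undistortPoints(np.array([[[u,v]]],float),d['mtx'],np.array([d['k1'],0,0,0.]))[0,0]
    return np.array([p[0],-p[1],-1.])
def at_z(d,u,v,z):
    r=d['c2w'][:3,:3]@ray(d,u,v); o=d['c2w'][:3,3]; return o+r*(z-o[2])/r[2]
def at_d(d,u,v):
    z=np.median(d['depth'][int(v)-1:int(v)+2,int(u)-1:int(u)+2]); return (d['c2w']@np.append(ray(d,u,v)*z,1))[:3]
E
python3 - <<'E'
from h import *
print(get_state())
for n in ('top','scene'):
    d=grab(n); cv2.imwrite(f'pics/{n}1.png',cv2.resize(d['image'],(800,600),interpolation=cv2.INTER_CUBIC))
    print(n,d['mtx'],d['k1'],d['c2w'][:3,3])
E
```

```text
{'clock': 0.0, 'qpos': array([ 9.80989036e-01,  2.76588459e-01,  1.50611531e+00, -6.79038634e-07,
        1.36068896e+00, -1.21009815e-01]), 'qd': array([-0.00041304,  0.00014615,  0.00222884, -0.00216354, -0.00218106,
       -0.00080135]), 'effort': array([-1.13481648e-03, -4.16775370e+01, -2.45800227e+01, -6.71721900e-04,
        1.11780781e-02, -8.83907433e-06]), 'position': array([0.25951373, 0.51252722, 0.23045053]), 'ee_rot': array([ 0.60187752, -0.37046339,  0.60303431,  0.36993236]), 'contact_force': array([0.37311407, 0.5105192 , 0.7011117 ]), 'moment': array([-0.03967364,  0.00174167,  0.00946774]), 'width': 0.08520104491374098}
top [[450.84961103   0.         278.30258217]
 [  0.         450.84961103 211.96415467]
 [  0.           0.           1.        ]] -0.022982288145935316 [0.33622408 0.01049702 1.21000615]
scene [[542.22848115   0.         276.61104546]
 [  0.         542.22848115 211.35005632]
 [  0.           0.           1.        ]] -0.2004243286296871 [1.3074669  0.60537474 1.29794396]
```

View pics/top1.png

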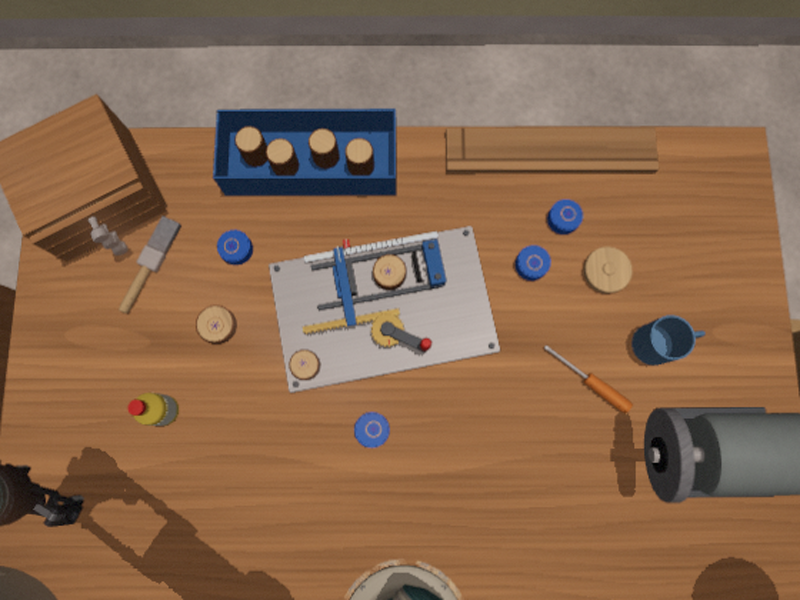

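View pics/scene1.png

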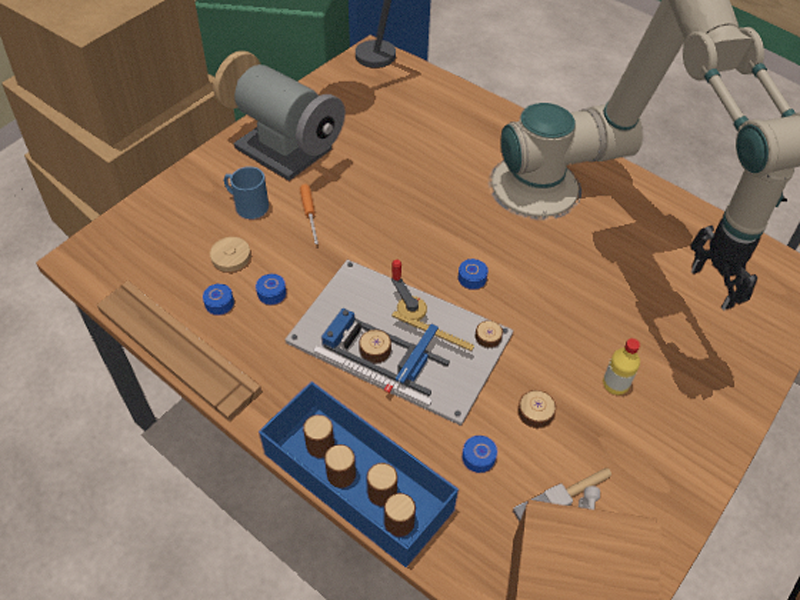

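Top view (800×600 scale): jig bed corners are (270,264), (474,227), (498,352), (291,390). Crank hub is at (388,331), red handle at (426,344), push bar at (344,285) and the slice in the track at (389,271). The stop is at (434,262) and the red mark at (347,243). The blue discs at (372,430), (234,247), (533,263) and (565,217) are look-alikes, which I'll leave.

```bash
python3 - <<'E'
from h import *
d=load('top'); k=.7
c=[at_z(d,u*k,v*k,.015) for u,v in [(270,264),(474,227),(498,352),(291,390)]]
c=np.array(c); ctr=c.mean(0)
ax=(c[0]-c[3]+c[1]-c[2]); ay=(c[0]-c[1]+c[3]-c[2]); 
print(c, [np.linalg.norm(c[i]-c[(i+1)%4]) for i in range(4)])
th=np.arctan2(*(ay[:2]@np.array([[-1,0],[0,1]]))); print('yaw from y',np.arctan2(-ay[0],ay[1]),'from x',np.arctan2(ax[1],ax[0]),ctr)
yaw=(np.arctan2(-ay[0],ay[1])*.6+np.arctan2(ax[1],ax[0])*.4)
Rm=np.array([[np.cos(yaw),-np.sin(yaw)],[np.sin(yaw),np.cos(yaw)]])
print('axis',ctr[:2]+Rm@[-.05,0])
J=lambda p:(Rm.T@(p[:2]-ctr[:2]))
for n,u,v,z in [('handle',426,344,.113),('hub',388,331,.06),('slice',389,271,.045),('mark',347,243,.03),('stop',434,262,.034)]:
    p=at_z(d,u*k,v*k,z); print(n,p.round(4),J(p).round(4),at_d(d,u*k,v*k).round(3))
im=cv2.resize(d['image'][150:285,180:360],(800,600),interpolation=cv2.INTER_CUBIC); cv2.imwrite('pics/crop1.png',im)
E
```

```text
[[ 0.65381898  0.25095532  0.015     ]
 [ 0.72602099 -0.14228233  0.015     ]
 [ 0.48216802 -0.18006165  0.015     ]
 [ 0.41372008  0.20417729  0.015     ]] [np.float64(0.399811183104738), np.float64(0.2467621332138339), np.float64(0.3902879495039158), np.float64(0.24461329287375114)]
yaw from y 0.17897008208467083 from x 0.17297653916084368 [0.56893202 0.03319716 0.015     ]
axis [0.51970944 0.02441433]
handle [ 0.4847 -0.0413  0.113 ] [-0.096  -0.0585] [ 0.485 -0.041  0.114]
hub [0.5158 0.0245 0.06  ] [-0.0538  0.0008] [0.515 0.024 0.064]
slice [0.6312 0.0226 0.045 ] [ 0.0595 -0.0214] [0.631 0.023 0.045]
mark [0.6904 0.1026 0.03  ] [0.1317 0.047 ] [0.69  0.102 0.032]
stop [ 0.6511 -0.0623  0.034 ] [ 0.0641 -0.1084] [ 0.648 -0.061  0.047]
```

View pics/crop1.png

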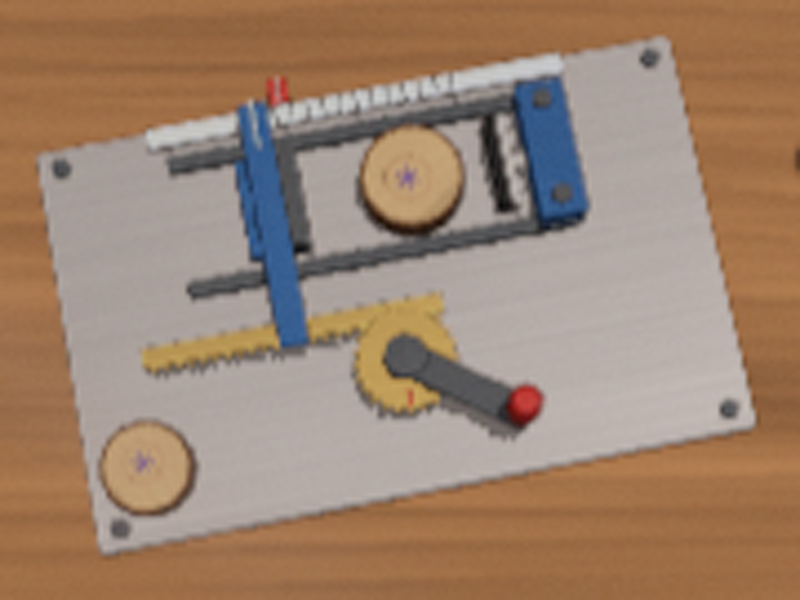

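The crop shows the mark at (277,80) and the pointer tip at about (252,105), roughly 14 mm behind it. The real slice sits in the track at (408,178), between the push bar and the black pad at (497,165). The handle is at (525,404); I measure it 74.5 mm from the axis, which agrees with the 75 mm given. Next I move over the mark for a close look.

```bash
cat >> h.py <<'E'
def plan(target,yaw=None,rows=8):
    """steps (scaled tool axes) to world target; jaw direction (tool z) at yaw+90deg (mod 180)"""
    s=get_state(); q=s['ee_rot']; T=R.from_quat([q[1],q[2],q[3],q[0]]); M=T.as_matrix()
    print('t',round(s['clock'],2),'pos',s['position'].round(4),'F',s['contact_force'].round(2),'w',round(s['width'],4),'q6',s['qpos'][5].round(3))
    d=M.T@(np.array(target)-s['position']); print('dp total scaled',(d/.12).round(3))
    if yaw is not None:
        for sg in (1,-1):
            x=np.array([0,0,-1.]); z=sg*np.array([-np.sin(yaw),np.cos(yaw),0]); y=np.cross(z,x)
            G=np.stack([x,y,z],1); rv=R.from_matrix(M.T@G).as_rotvec(); print('rot scaled',sg,(rv/(np.pi/2)).round(3))
    return d
E
python3 - <<'E'
from h import *
s=get_state();q=s['ee_rot'];print(R.from_quat([q[1],q[2],q[3],q[0]]).as_matrix().round(3)); d=get_image('wrist'); print(d['mount'].round(3),d['mtx'][0])
plan([.66,.08,.25],.177)
E
```

```text
[[-0.001 -0.892  0.452]
 [-0.001  0.452  0.892]
 [-1.     0.    -0.002]]
[[ 0.001  0.272 -0.962 -0.143]
 [ 0.     0.962  0.272  0.069]
 [ 1.    -0.     0.001 -0.001]
 [ 0.     0.     0.     1.   ]] [355.13102672   0.         278.25776489]
t 0.15 pos [0.2596 0.5126 0.2306] F [-0.24 -0.91  1.08] w 0.0857 q6 -0.121
dp total scaled [-0.16  -4.606 -1.709]
rot scaled 1 [-0.411 -0.001 -0.   ]
rot scaled -1 [ 1.589e+00 -0.000e+00  1.000e-03]
```

Call:
arm_command:
  series:
    - {"dp": [0, 0, 0], "angular": [-0.1, 0, 0], "gripper": 85}
    - {"dp": [0, 0, 0], "angular": [-0.105, 0, 0], "gripper": 85}
    - {"dp": [0, 0, 0], "angular": [-0.105, 0, 0], "gripper": 85}
    - {"dp": [0, 0, 0], "angular": [-0.105, 0, 0], "gripper": 85}
    - {"dp": [0, -0.24, -0.45], "angular": [0, 0, 0], "gripper": 85}
    - {"dp": [0, -0.24, -0.45], "angular": [0, 0, 0], "gripper": 85}
    - {"dp": [0, -0.24, -0.45], "angular": [0, 0, 0], "gripper": 85}
    - {"dp": [0, -0.24, -0.45], "angular": [0, 0, 0], "gripper": 85}

```text
clock: 1.15
position: [0.4174, 0.3231, 0.2276]
ee_rot: [0.442, -0.551, 0.445, 0.551]
contact_force: [1.0, -0.2, -0.3]
width: 0.0852
```

```bash
python3 - <<'E'
from h import *
plan([.62,.06,.22],.177)
E
```

```text
t 1.15 pos [0.4174 0.3231 0.2276] F [ 1.04 -0.23 -0.27] w 0.0852 q6 -1.258
dp total scaled [ 0.065 -1.181 -2.502]
rot scaled 1 [ 0.024 -0.002 -0.003]
rot scaled -1 [-1.976  0.004 -0.003]
```

Call:
arm_command:
  series:
    - {"dp": [0.01, -0.2, -0.42], "angular": [0.024, 0, 0], "gripper": 85}
    - {"dp": [0.01, -0.2, -0.42], "angular": [0, 0, 0], "gripper": 85}
    - {"dp": [0.01, -0.2, -0.42], "angular": [0, 0, 0], "gripper": 85}
    - {"dp": [0.01, -0.2, -0.42], "angular": [0, 0, 0], "gripper": 85}
    - {"dp": [0.01, -0.2, -0.42], "angular": [0, 0, 0], "gripper": 85}
    - {"dp": [0.01, -0.2, -0.4], "angular": [0, 0, 0], "gripper": 85}
    - {"dp": [0, 0, 0], "angular": [0, 0, 0], "gripper": 85}
    - {"dp": [0, 0, 0], "angular": [0, 0, 0], "gripper": 85}

```text
clock: 2.15
position: [0.62, 0.0407, 0.2173]
ee_rot: [0.454, -0.539, 0.458, 0.542]
contact_force: [0.5, -0.8, -0.4]
width: 0.085
```

```bash
python3 - <<'E'
from h import *
d=grab('wrist'); cv2.imwrite('pics/w1.png',cv2.resize(d['image'],(800,600),interpolation=cv2.INTER_CUBIC))
plan([.485,-.041,.2],.177)
E
```

```text
t 2.2 pos [0.6201 0.0408 0.2173] F [ 0.16  0.68 -0.86] w 0.0852 q6 -1.785
dp total scaled [ 0.153  1.224 -0.48 ]
rot scaled 1 [-0.004 -0.001 -0.004]
rot scaled -1 [ 1.996 -0.006  0.002]
```

View pics/w1.png

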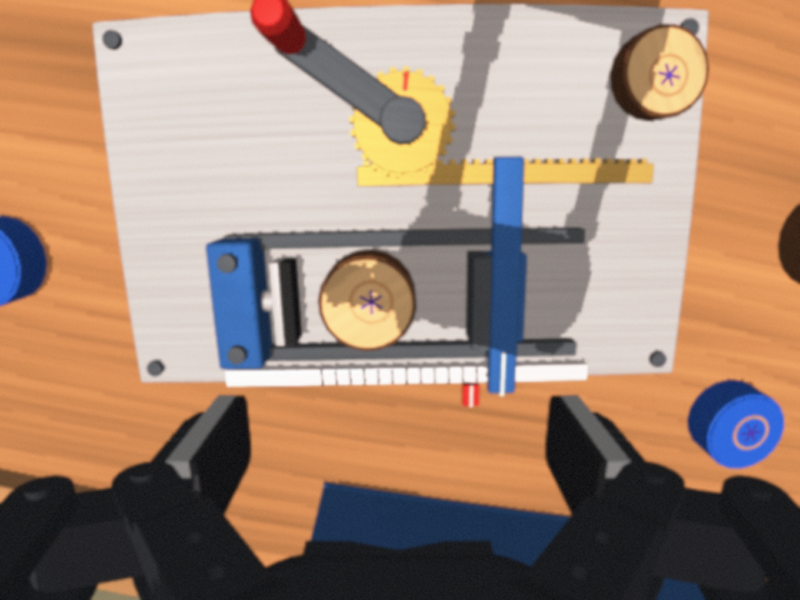

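Wrist view: the whole jig is visible. The pointer's white line runs from (504,355) to (503,393) and the mark's white line is at (472,397). Bed corners are (94,22), (707,10), (673,373) and (141,382). The slice centre is at (370,301), the pad face at about x=299, and the crank hub at (404,119).

```bash
cat >> h.py <<'E'
def fine(d,u,v,s=.7): return at_d(d,u*s,v*s)
E
python3 - <<'E'
from h import *
d=load('wrist'); k=.7
# bed corners: (-x,-y) (-x,+y) (+x,+y) (+x,-y)
px=[(94,22),(707,10),(673,373),(141,382)]; jj=np.array([[-.125,-.2],[-.125,.2],[.125,.2],[.125,-.2]])
c=np.array([at_z(d,u*k,v*k,.015)[:2] for u,v in px])
A=jj-jj.mean(0);B=c-c.mean(0); yaw=np.arctan2((A[:,0]*B[:,1]-A[:,1]*B[:,0]).sum(),(A*B).sum()); 
Rm=np.array([[np.cos(yaw),-np.sin(yaw)],[np.sin(yaw),np.cos(yaw)]]); ctr=c.mean(0)
print('yaw',yaw,'ctr',ctr,'res mm',((c-ctr)@Rm-jj)*1e3); np.savez('jig.npz',yaw=yaw,ctr=ctr)
print('axis',ctr+Rm@[-.05,0])
for n,u,v in [('ptr',503,388),('ptrback',504,357),('mark',472,397),('slice',370,301),('stopblk',235,300),('pad',290,300),('padface',299,300),('hub',404,119),('grip',268,12)]:
    p=at_d(d,u*k,v*k); print(n,p.round(4),((p[:2]-ctr)@Rm*1e3).round(1))
im=cv2.resize(d['image'][225:300,290:390],(800,600),interpolation=cv2.INTER_CUBIC); cv2.imwrite('pics/w1c.png',im)
E
```

```text
yaw 0.18892928534719913 ctr [0.57093589 0.03529157] res mm [[ 0.42566655  1.85926668]
 [ 0.61724809 -2.22593214]
 [-0.38808217 -0.07681932]
 [-0.65483246  0.44348479]]
axis [0.5218256  0.02590121]
ptr [0.6723 0.1184 0.0556] [115.2  62.6]
ptrback [0.6513 0.1142 0.0555] [93.7 62.4]
mark [0.6921 0.1053 0.0315] [132.2  46. ]
slice [0.6316 0.0238 0.0466] [ 57.4 -22.7]
stopblk [ 0.6447 -0.0611  0.0496] [  54.3 -108.5]
pad [ 0.6409 -0.0276  0.042 ] [ 56.9 -74.9]
padface [ 0.6449 -0.0247  0.0236] [ 61.4 -72.8]
hub [0.5217 0.0264 0.0669] [-50.    0.5]
grip [ 0.4905 -0.0414  0.1135] [-93.4 -60.2]
```

View pics/w1c.png

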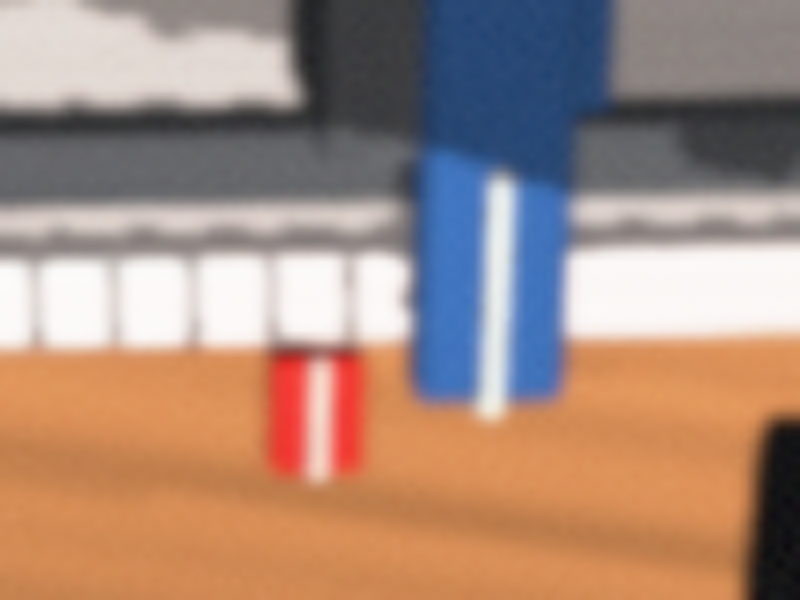

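The pointer tip in the crop is at (490,415) and the mark line at x≈320, so the pointer is about 16.6 mm behind. That agrees with the scale. Next I approach the handle at about (0.488, -0.041).

Call:
arm_command:
  series:
    - {"dp": [0, 0.3, -0.12], "angular": [0, 0, 0], "gripper": 85}
    - {"dp": [0, 0.3, -0.12], "angular": [0, 0, 0], "gripper": 85}
    - {"dp": [0, 0.3, -0.12], "angular": [0, 0, 0], "gripper": 85}
    - {"dp": [0, 0.3, -0.12], "angular": [0, 0, 0], "gripper": 85}
    - {"dp": [0.2, 0, 0], "angular": [0, 0, 0], "gripper": 85}
    - {"dp": [0.2, 0, 0], "angular": [0, 0, 0], "gripper": 85}
    - {"dp": [0.2, 0, 0], "angular": [0, 0, 0], "gripper": 85}
    - {"dp": [0, 0, 0], "angular": [0, 0, 0], "gripper": 85}

```text
clock: 3.2
position: [0.4779, -0.0315, 0.1468]
ee_rot: [0.45, -0.544, 0.452, 0.545]
contact_force: [-0.5, -0.2, 0.4]
width: 0.085
```

```bash
python3 - <<'E'
from h import *
plan([.488,-.041,.074],.185)
E
```

```text
t 3.2 pos [ 0.4779 -0.0315  0.1468] F [-0.46 -0.17  0.4 ] w 0.085 q6 -1.966
dp total scaled [ 0.606 -0.07  -0.093]
rot scaled 1 [ 0.001 -0.001 -0.002]
rot scaled -1 [-1.999e+00  3.000e-03 -1.000e-03]
```

Call:
arm_command:
  series:
    - {"dp": [0, -0.07, -0.09], "angular": [0, 0, 0], "gripper": 85}
    - {"dp": [0.2, 0, 0], "angular": [0, 0, 0], "gripper": 85}
    - {"dp": [0.2, 0, 0], "angular": [0, 0, 0], "gripper": 85}
    - {"dp": [0.2, 0, 0], "angular": [0, 0, 0], "gripper": 85}
    - {"dp": [0, 0, 0], "angular": [0, 0, 0], "gripper": 60}
    - {"dp": [0, 0, 0], "angular": [0, 0, 0], "gripper": 40}
    - {"dp": [0, 0, 0], "angular": [0, 0, 0], "gripper": 10}
    - {"dp": [0, 0, 0], "angular": [0, 0, 0], "gripper": 10}
  grip_force: 30

```text
clock: 4.2
position: [0.5006, -0.0424, 0.0831]
ee_rot: [-0.453, 0.552, -0.447, -0.538]
contact_force: [0.5, 2.9, -1.3]
width: 0.0184
```

```bash
python3 - <<'E'
from h import *
plan([.488,-.041,.074],.185)
d=grab('wrist'); t=grab('top')
cv2.imwrite('pics/g1.png',np.hstack([cv2.resize(d['image'],(400,300)),cv2.resize(t['image'][150:285,180:360],(400,300))]))
E
```

```text
t 4.2 pos [ 0.5006 -0.0424  0.0831] F [ 0.46  2.94 -1.35] w 0.0184 q6 -1.982
dp total scaled [0.073 0.102 0.032]
rot scaled 1 [ 0.003 -0.006  0.012]
rot scaled -1 [-1.997 -0.018 -0.01 ]
```

View pics/g1.png

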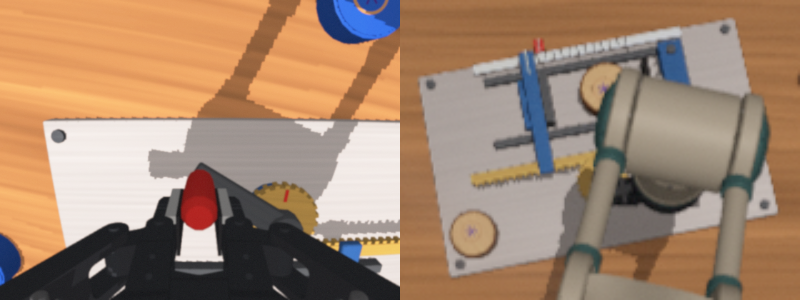

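The handle is gripped, but at the pad edge: the width reads 18.4 mm and the circle geometry says I'm about 7 mm off in tool y. I open slightly and recentre.

Call:
arm_command:
  series:
    - {"dp": [0, 0, 0], "angular": [0, 0, 0], "gripper": 40}
    - {"dp": [0, 0, 0], "angular": [0, 0, 0], "gripper": 40}
    - {"dp": [0.04, 0.035, 0], "angular": [0, 0, 0], "gripper": 40}
    - {"dp": [0.03, 0.03, 0], "angular": [0, 0, 0], "gripper": 40}
    - {"dp": [0, 0, 0], "angular": [0, 0, 0], "gripper": 10}
    - {"dp": [0, 0, 0], "angular": [0, 0, 0], "gripper": 10}
    - {"dp": [0, 0, 0], "angular": [0, 0, 0], "gripper": 10}
    - {"dp": [0, 0, 0], "angular": [0, 0, 0], "gripper": 10}
  grip_force: 30

```text
clock: 5.3
position: [0.4919, -0.0445, 0.0739]
ee_rot: [-0.452, 0.552, -0.448, -0.539]
contact_force: [0.1, 1.5, 0.3]
width: 0.0186
```

```bash
cat >> h.py <<'E'
AX=np.array([.521,.026]); YAW=.185
def st():
    s=get_state(); p=s['position']; r=p[:2]-AX; c,sn=np.cos(YAW),np.sin(YAW)
    j=np.array([c*r[0]+sn*r[1],-sn*r[0]+c*r[1]]); phi=np.arctan2(-j[1],-j[0]); rad=np.hypot(*j)
    # phi: off -x toward -y ; theta=1.1-phi
    tang=np.array([-np.sin(phi),np.cos(phi)]); # jig dir of clockwise motion is (-sin.. ) toward +y
    cw=np.array([-np.sin(phi),np.cos(phi)])
    F=s['contact_force'][:2]; Fj=np.array([c*F[0]+sn*F[1],-sn*F[0]+c*F[1]])
    print('t',round(s['clock'],2),'pos',p.round(4),'phi',phi.round(4),'theta',(1.1-phi).round(4),'rad',rad.round(4),'F',s['contact_force'].round(2),'Ftan',(Fj@cw).round(2),'Frad',(Fj@(j/rad)).round(2),'w',round(s['width'],4),'pointer if fwd',(65-30*(1.1-phi-.2)).round(2))
    return phi
def arc(phis,z=None,r=.075):
    """rows in tool units from measured pose, assuming orientation kept"""
    s=get_state(); q=s['ee_rot']; M=R.from_quat([q[1],q[2],q[3],q[0]]).as_matrix(); c,sn=np.cos(YAW),np.sin(YAW)
    p=s['position'].copy(); z=p[2] if z is None else z; n=len(phis)
    for i,f in enumerate(phis):
        j=-r*np.array([np.cos(f),np.sin(f)]); t=np.array([AX[0]+c*j[0]-sn*j[1],AX[1]+sn*j[0]+c*j[1],p[2]+(z-p[2])/(n-i)])
        print(round(f,3),(M.T@(t-p)/.12).round(3)); p=t
E
python3 - <<'E'
from h import *
f=st(); arc(np.linspace(f,f-.35,9)[1:],.076)
plan([.488,-.041,.074],.185)
E
```

```text
t 5.3 pos [ 0.4919 -0.0445  0.0739] phi 0.9943 theta 0.1057 rad 0.0762 F [0.12 1.49 0.32] Ftan 0.46 Frad -1.42 w 0.0186 pointer if fwd 67.83
0.951 [-0.003  0.017  0.024]
0.907 [-0.003  0.022  0.016]
0.863 [-0.003  0.021  0.017]
0.819 [-0.003  0.02   0.018]
0.776 [-0.003  0.019  0.019]
0.732 [-0.003  0.019  0.02 ]
0.688 [-0.003  0.018  0.021]
0.644 [-0.003  0.017  0.022]
t 5.3 pos [ 0.4919 -0.0445  0.0739] F [0.12 1.49 0.32] w 0.0186 q6 -1.989
dp total scaled [-0.002  0.026  0.034]
rot scaled 1 [ 0.004 -0.007  0.011]
rot scaled -1 [-1.996 -0.017 -0.011]
```

Call:
arm_command:
  series:
    - {"dp": [0, 0.02, 0.022], "angular": [0, 0, 0], "gripper": 10}
    - {"dp": [0, 0.022, 0.016], "angular": [0, 0, 0], "gripper": 10}
    - {"dp": [0, 0.021, 0.017], "angular": [0, 0, 0], "gripper": 10}
    - {"dp": [0, 0.02, 0.018], "angular": [0, 0, 0], "gripper": 10}
    - {"dp": [0, 0.019, 0.019], "angular": [0, 0, 0], "gripper": 10}
    - {"dp": [0, 0.019, 0.02], "angular": [0, 0, 0], "gripper": 10}
    - {"dp": [0, 0.018, 0.021], "angular": [0, 0, 0], "gripper": 10}
    - {"dp": [0, 0.017, 0.022], "angular": [0, 0, 0], "gripper": 10}

```text
clock: 6.3
position: [0.4709, -0.0318, 0.074]
ee_rot: [-0.451, 0.555, -0.448, -0.536]
contact_force: [1.3, -3.5, 0.7]
width: 0.0185
```

```bash
python3 - <<'E'
from h import *
f=st(); arc(np.linspace(f,f-.6,9)[1:],.075)
E
```

```text
t 6.3 pos [ 0.4709 -0.0318  0.074 ] phi 0.6717 theta 0.4283 rad 0.0765 F [ 1.29 -3.48  0.73] Ftan -3.26 Frad 1.78 w 0.0185 pointer if fwd 58.15
0.597 [-0.002  0.017  0.046]
0.522 [-0.002  0.025  0.04 ]
0.447 [-0.002  0.021  0.042]
0.372 [-0.002  0.018  0.043]
0.297 [-0.002  0.015  0.044]
0.222 [-0.002  0.012  0.045]
0.147 [-0.002  0.008  0.046]
0.072 [-0.002  0.005  0.047]
```

Call:
arm_command:
  series:
    - {"dp": [0, 0.023, 0.043], "angular": [0, 0, 0], "gripper": 10}
    - {"dp": [0, 0.023, 0.041], "angular": [0, 0, 0], "gripper": 10}
    - {"dp": [0, 0.02, 0.042], "angular": [0, 0, 0], "gripper": 10}
    - {"dp": [0, 0.018, 0.043], "angular": [0, 0, 0], "gripper": 10}
    - {"dp": [0, 0.015, 0.044], "angular": [0, 0, 0], "gripper": 10}
    - {"dp": [0, 0.012, 0.045], "angular": [0, 0, 0], "gripper": 10}
    - {"dp": [0, 0.008, 0.046], "angular": [0, 0, 0], "gripper": 10}
    - {"dp": [0, 0.005, 0.047], "angular": [0, 0, 0], "gripper": 10}

```text
clock: 7.3
position: [0.4458, 0.0087, 0.0737]
ee_rot: [-0.451, 0.555, -0.448, -0.537]
contact_force: [0.2, -3.1, 3.5]
width: 0.0184
```

```bash
python3 - <<'E'
from h import *
f=st(); arc(np.linspace(f,f-.55,9)[1:],.075)
E
```

```text
t 7.3 pos [0.4458 0.0087 0.0737] phi 0.0411 theta 1.0589 rad 0.0772 F [ 0.2  -3.11  3.49] Ftan -3.08 Frad 0.5 w 0.0184 pointer if fwd 39.23
-0.028 [-0.002 -0.018  0.044]
-0.096 [-0.002 -0.003  0.043]
-0.165 [-0.002 -0.006  0.043]
-0.234 [-0.002 -0.009  0.042]
-0.303 [-0.002 -0.012  0.041]
-0.371 [-0.002 -0.015  0.04 ]
-0.44 [-0.002 -0.017  0.039]
-0.509 [-0.002 -0.02   0.038]
```

Call:
arm_command:
  series:
    - {"dp": [-0.004, -0.002, 0.044], "angular": [0, 0, 0], "gripper": 10}
    - {"dp": [-0.004, -0.004, 0.043], "angular": [0, 0, 0], "gripper": 10}
    - {"dp": [0, -0.006, 0.043], "angular": [0, 0, 0], "gripper": 10}
    - {"dp": [0, -0.009, 0.042], "angular": [0, 0, 0], "gripper": 10}
    - {"dp": [0, -0.012, 0.041], "angular": [0, 0, 0], "gripper": 10}
    - {"dp": [0, -0.015, 0.04], "angular": [0, 0, 0], "gripper": 10}
    - {"dp": [0, -0.018, 0.039], "angular": [0, 0, 0], "gripper": 10}
    - {"dp": [0, -0.02, 0.038], "angular": [0, 0, 0], "gripper": 10}

```text
clock: 8.3
position: [0.4488, 0.0524, 0.0738]
ee_rot: [-0.45, 0.556, -0.448, -0.536]
contact_force: [1.4, -4.1, 1.1]
width: 0.0185
```

```bash
python3 - <<'E'
from h import *
f=st(); arc(np.linspace(f,f-.25,9)[1:],.075,.0765)
E
```

```text
t 8.3 pos [0.4488 0.0524 0.0738] phi -0.5354 theta 1.6354 rad 0.0769 F [ 1.4  -4.14  1.11] Ftan -3.41 Frad -2.73 w 0.0185 pointer if fwd 21.94
-0.567 [-0.001 -0.013  0.015]
-0.598 [-0.001 -0.011  0.017]
-0.629 [-0.001 -0.012  0.016]
-0.66 [-0.001 -0.012  0.016]
-0.692 [-0.001 -0.013  0.015]
-0.723 [-0.001 -0.013  0.015]
-0.754 [-0.001 -0.014  0.015]
-0.785 [-0.001 -0.014  0.014]
```

Call:
arm_command:
  series:
    - {"dp": [0, -0.011, 0.013], "angular": [0, 0, 0], "gripper": 10}
    - {"dp": [0, -0.011, 0.013], "angular": [0, 0, 0], "gripper": 10}
    - {"dp": [0, -0.011, 0.013], "angular": [0, 0, 0], "gripper": 10}
    - {"dp": [0, -0.011, 0.013], "angular": [0, 0, 0], "gripper": 10}
    - {"dp": [0, -0.011, 0.012], "angular": [0, 0, 0], "gripper": 10}
    - {"dp": [0, -0.011, 0.012], "angular": [0, 0, 0], "gripper": 10}
    - {"dp": [0, -0.011, 0.012], "angular": [0, 0, 0], "gripper": 10}
    - {"dp": [0, 0, 0], "angular": [0, 0, 0], "gripper": 10}

```text
clock: 9.3
position: [0.4553, 0.0655, 0.0737]
ee_rot: [-0.45, 0.555, -0.448, -0.537]
contact_force: [-0.4, -3.3, 3.2]
width: 0.0189
```

```bash
python3 - <<'E'
from h import *
f=st(); arc(np.linspace(f,f-.12,9)[1:],.075,.0765)
E
```

```text
t 9.3 pos [0.4553 0.0655 0.0737] phi -0.7271 theta 1.8271 rad 0.0767 F [-0.45 -3.35  3.24] Ftan -3.1 Frad -1.34 w 0.0189 pointer if fwd 16.19
-0.742 [-0.001 -0.007  0.006]
-0.757 [-0.001 -0.007  0.007]
-0.772 [-0.001 -0.007  0.007]
-0.787 [-0.001 -0.007  0.007]
-0.802 [-0.001 -0.007  0.007]
-0.817 [-0.001 -0.007  0.007]
-0.832 [-0.001 -0.007  0.006]
-0.847 [-0.001 -0.007  0.006]
```

Call:
arm_command:
  series:
    - {"dp": [0, -0.006, 0.006], "angular": [0, 0, 0], "gripper": 10}
    - {"dp": [0, -0.006, 0.006], "angular": [0, 0, 0], "gripper": 10}
    - {"dp": [0, -0.007, 0.006], "angular": [0, 0, 0], "gripper": 10}
    - {"dp": [0, -0.007, 0.006], "angular": [0, 0, 0], "gripper": 10}
    - {"dp": [0, -0.007, 0.006], "angular": [0, 0, 0], "gripper": 10}
    - {"dp": [0, -0.007, 0.006], "angular": [0, 0, 0], "gripper": 10}
    - {"dp": [0, -0.007, 0.006], "angular": [0, 0, 0], "gripper": 10}
    - {"dp": [0, 0, 0], "angular": [0, 0, 0], "gripper": 10}

```text
clock: 10.3
position: [0.4598, 0.0719, 0.0737]
ee_rot: [-0.45, 0.555, -0.449, -0.537]
contact_force: [0.1, -2.9, 2.8]
width: 0.0186
```

```bash
python3 - <<'E'
from h import *
f=st(); arc(np.linspace(f,f-.12,9)[1:],.075,.0765)
E
```

```text
t 10.3 pos [0.4598 0.0719 0.0737] phi -0.8283 theta 1.9283 rad 0.0765 F [ 0.11 -2.93  2.84] Ftan -2.28 Frad -1.85 w 0.0186 pointer if fwd 13.15
-0.843 [-0.001 -0.007  0.006]
-0.858 [-0.001 -0.007  0.006]
-0.873 [-0.001 -0.007  0.006]
-0.888 [-0.001 -0.007  0.006]
-0.903 [-0.001 -0.008  0.006]
-0.918 [-0.001 -0.008  0.006]
-0.933 [-0.001 -0.008  0.006]
-0.948 [-0.001 -0.008  0.006]
```

Call:
arm_command:
  series:
    - {"dp": [0, -0.007, 0.005], "angular": [0, 0, 0], "gripper": 10}
    - {"dp": [0, -0.007, 0.005], "angular": [0, 0, 0], "gripper": 10}
    - {"dp": [0, -0.007, 0.006], "angular": [0, 0, 0], "gripper": 10}
    - {"dp": [0, -0.007, 0.006], "angular": [0, 0, 0], "gripper": 10}
    - {"dp": [0, -0.007, 0.006], "angular": [0, 0, 0], "gripper": 10}
    - {"dp": [0, -0.007, 0.006], "angular": [0, 0, 0], "gripper": 10}
    - {"dp": [0, 0, 0], "angular": [0, 0, 0], "gripper": 10}
    - {"dp": [0, 0, 0], "angular": [0, 0, 0], "gripper": 10}

```text
clock: 11.3
position: [0.4639, 0.0768, 0.0737]
ee_rot: [-0.449, 0.555, -0.449, -0.537]
contact_force: [-2.0, -4.2, 4.3]
width: 0.0187
```

```bash
python3 - <<'E'
from h import *
f=st(); arc(np.linspace(f,f-.12,9)[1:],.075,.0765)
E
```

```text
t 11.3 pos [0.4639 0.0768 0.0737] phi -0.9123 theta 2.0123 rad 0.0764 F [-1.96 -4.2   4.27] Ftan -4.44 Frad -1.33 w 0.0187 pointer if fwd 10.63
-0.927 [-0.001 -0.007  0.006]
-0.942 [-0.001 -0.008  0.006]
-0.957 [-0.001 -0.008  0.005]
-0.972 [-0.001 -0.008  0.005]
-0.987 [-0.001 -0.008  0.005]
-1.002 [-0.001 -0.008  0.005]
-1.017 [-0.001 -0.008  0.005]
-1.032 [-0.001 -0.008  0.005]
```

Call:
arm_command:
  series:
    - {"dp": [0, -0.007, 0.005], "angular": [0, 0, 0], "gripper": 10}
    - {"dp": [0, -0.007, 0.005], "angular": [0, 0, 0], "gripper": 10}
    - {"dp": [0, -0.004, 0.003], "angular": [0, 0, 0], "gripper": 10}
    - {"dp": [0, 0, 0], "angular": [0, 0, 0], "gripper": 10}
    - {"dp": [0, 0, 0], "angular": [0, 0, 0], "gripper": 10}
    - {"dp": [0, 0, 0], "angular": [0, 0, 0], "gripper": 10}
    - {"dp": [0, 0, 0], "angular": [0, 0, 0], "gripper": 10}
    - {"dp": [0, 0, 0], "angular": [0, 0, 0], "gripper": 10}

```text
clock: 12.3
position: [0.4647, 0.0777, 0.0737]
ee_rot: [-0.448, 0.555, -0.45, -0.538]
contact_force: [-0.1, -4.3, 3.9]
width: 0.0186
```

```bash
python3 - <<'E'
from h import *
f=st()
E
```

```text
t 12.3 pos [0.4647 0.0777 0.0737] phi -0.9277 theta 2.0277 rad 0.0764 F [-0.11 -4.32  3.93] Ftan -3.25 Frad -2.84 w 0.0186 pointer if fwd 10.17
```

Call:
arm_command:
  series:
    - {"dp": [0, 0, 0], "angular": [0, 0, 0], "gripper": 10}
    - {"dp": [0, 0, 0], "angular": [0, 0, 0], "gripper": 10}
    - {"dp": [0, 0, 0], "angular": [0, 0, 0], "gripper": 10}
    - {"dp": [0, -0.008, 0.006], "angular": [0, 0, 0], "gripper": 10}
    - {"dp": [0, -0.008, 0.006], "angular": [0, 0, 0], "gripper": 10}
    - {"dp": [0, -0.008, 0.006], "angular": [0, 0, 0], "gripper": 10}
    - {"dp": [0, -0.008, 0.006], "angular": [0, 0, 0], "gripper": 10}
    - {"dp": [0, -0.008, 0.006], "angular": [0, 0, 0], "gripper": 10}

```text
clock: 13.3
position: [0.4659, 0.0791, 0.0735]
ee_rot: [-0.444, 0.555, -0.452, -0.539]
contact_force: [-1.1, -7.6, 5.7]
width: 0.019
```

```bash
python3 - <<'E'
from h import *
f=st()
E
```

```text
t 13.3 pos [0.4659 0.0791 0.0735] phi -0.9519 theta 2.0519 rad 0.0765 F [-1.15 -7.62  5.71] Ftan -6.28 Frad -4.46 w 0.019 pointer if fwd 9.44
```

Call:
arm_command:
  series:
    - {"dp": [0, -0.008, 0.006], "angular": [0, 0, 0], "gripper": 10}
    - {"dp": [0, -0.008, 0.006], "angular": [0, 0, 0], "gripper": 10}
    - {"dp": [0, -0.006, 0.006], "angular": [0, 0, 0], "gripper": 10}
    - {"dp": [0, -0.006, 0.006], "angular": [0, 0, 0], "gripper": 10}
    - {"dp": [0, -0.004, 0.004], "angular": [0, 0, 0], "gripper": 10}
    - {"dp": [0, -0.004, 0.004], "angular": [0, 0, 0], "gripper": 10}
    - {"dp": [0, -0.004, 0.004], "angular": [0, 0, 0], "gripper": 10}
    - {"dp": [0, -0.004, 0.004], "angular": [0, 0, 0], "gripper": 10}

```text
clock: 14.3
position: [0.466, 0.0792, 0.0735]
ee_rot: [-0.438, 0.556, -0.456, -0.539]
contact_force: [-2.3, -6.6, 4.4]
width: 0.0188
```

```bash
python3 - <<'E'
from h import *
f=st()
E
```

```text
t 14.3 pos [0.466  0.0792 0.0735] phi -0.9534 theta 2.0534 rad 0.0766 F [-2.3  -6.6   4.36] Ftan -6.35 Frad -2.93 w 0.0188 pointer if fwd 9.4
```

Call:
arm_command:
  series:
    - {"dp": [0, 0, 0], "angular": [0, 0, 0], "gripper": 10}
    - {"dp": [0, 0, 0], "angular": [0, 0, 0], "gripper": 10}
    - {"dp": [0, -0.008, 0.006], "angular": [0, 0, 0], "gripper": 10}
    - {"dp": [0, -0.01, 0.008], "angular": [0, 0, 0], "gripper": 10}
    - {"dp": [0, -0.01, 0.008], "angular": [0, 0, 0], "gripper": 10}
    - {"dp": [0, -0.01, 0.008], "angular": [0, 0, 0], "gripper": 10}
    - {"dp": [0, -0.01, 0.008], "angular": [0, 0, 0], "gripper": 10}
    - {"dp": [0, -0.01, 0.008], "angular": [0, 0, 0], "gripper": 10}

```text
clock: 15.3
position: [0.4667, 0.0802, 0.0733]
ee_rot: [-0.431, 0.557, -0.461, -0.541]
contact_force: [-3.7, -8.6, 5.7]
width: 0.0188
```

```bash
python3 - <<'E'
from h import *
f=st(); arc(np.linspace(f,f+.6,9)[1:],.0745,.0765); plan([0,0,0],.185)
E
```

```text
t 15.3 pos [0.4667 0.0802 0.0733] phi -0.9693 theta 2.0693 rad 0.0767 F [-3.67 -8.57  5.65] Ftan -8.66 Frad -3.45 w 0.0188 pointer if fwd 8.92
-0.894 [ 0.001  0.038 -0.029]
-0.819 [ 0.001  0.037 -0.031]
-0.744 [ 0.001  0.034 -0.033]
-0.669 [ 0.001  0.032 -0.036]
-0.594 [ 0.001  0.029 -0.038]
-0.519 [ 0.001  0.026 -0.04 ]
-0.444 [ 0.001  0.023 -0.042]
-0.369 [ 0.001  0.02  -0.043]
t 15.3 pos [0.4667 0.0802 0.0733] F [-3.67 -8.57  5.65] w 0.0188 q6 -1.683
dp total scaled [0.676 3.932 0.173]
rot scaled 1 [ 0.014 -0.029 -0.011]
rot scaled -1 [-1.986  0.018 -0.045]
```

It is pressed firmly home: Ftan of 8.7 N means about 14–15 N on the pad, and the rising force and position both agree with contact. Next I wind back.

Call:
arm_command:
  series:
    - {"dp": [0, 0.037, -0.03], "angular": [0, -0.01, -0.004], "gripper": 10}
    - {"dp": [0, 0.037, -0.031], "angular": [0.01, -0.01, -0.004], "gripper": 10}
    - {"dp": [0, 0.034, -0.033], "angular": [0, -0.01, -0.003], "gripper": 10}
    - {"dp": [0, 0.032, -0.036], "angular": [0, 0, 0], "gripper": 10}
    - {"dp": [0, 0.029, -0.038], "angular": [0, 0, 0], "gripper": 10}
    - {"dp": [0, 0.026, -0.04], "angular": [0, 0, 0], "gripper": 10}
    - {"dp": [0, 0.023, -0.042], "angular": [0, 0, 0], "gripper": 10}
    - {"dp": [0, 0.02, -0.043], "angular": [0, 0, 0], "gripper": 10}

```text
clock: 16.3
position: [0.4455, 0.0425, 0.0738]
ee_rot: [0.455, -0.542, 0.447, 0.547]
contact_force: [-0.0, 2.9, 4.5]
width: 0.0187
```

```bash
python3 - <<'E'
from h import *
f=st(); arc(np.linspace(f,f+.65,9)[1:],.0745,.0765); plan([0,0,0],.185)
E
```

```text
t 16.3 pos [0.4455 0.0425 0.0738] phi -0.4001 theta 1.5001 rad 0.0773 F [-0.03  2.89  4.46] Ftan 2.82 Frad 0.64 w 0.0187 pointer if fwd 26.0
-0.319 [-0.001  0.012 -0.051]
-0.238 [-0.001  0.014 -0.05 ]
-0.156 [-0.001  0.01  -0.051]
-0.075 [-0.001  0.006 -0.051]
0.006 [-0.001  0.002 -0.052]
0.087 [-0.001 -0.002 -0.052]
0.169 [-0.001 -0.007 -0.051]
0.25 [-0.001 -0.011 -0.051]
t 16.3 pos [0.4455 0.0425 0.0738] F [-0.03  2.89  4.46] w 0.0187 q6 -1.839
dp total scaled [0.601 3.716 0.334]
rot scaled 1 [0.001 0.008 0.003]
rot scaled -1 [-1.999 -0.005  0.012]
```

Call:
arm_command:
  series:
    - {"dp": [-0.002, 0.014, -0.051], "angular": [0, 0.008, 0.003], "gripper": 10}
    - {"dp": [-0.002, 0.014, -0.05], "angular": [0, 0, 0], "gripper": 10}
    - {"dp": [0, 0.01, -0.051], "angular": [0, 0, 0], "gripper": 10}
    - {"dp": [0, 0.006, -0.051], "angular": [0, 0, 0], "gripper": 10}
    - {"dp": [0, 0.002, -0.052], "angular": [0, 0, 0], "gripper": 10}
    - {"dp": [0, -0.002, -0.052], "angular": [0, 0, 0], "gripper": 10}
    - {"dp": [0, -0.007, -0.051], "angular": [0, 0, 0], "gripper": 10}
    - {"dp": [0, -0.011, -0.051], "angular": [0, 0, 0], "gripper": 10}

```text
clock: 17.3
position: [0.4521, -0.0094, 0.0738]
ee_rot: [-0.451, 0.544, -0.451, -0.544]
contact_force: [1.2, 4.0, 0.8]
width: 0.0184
```

```bash
python3 - <<'E'
from h import *
f=st(); arc(np.linspace(f,.74,9)[1:],.0745,.0765); plan([0,0,0],.185)
E
```

```text
t 17.3 pos [ 0.4521 -0.0094  0.0738] phi 0.2895 theta 0.8105 rad 0.0775 F [1.19 4.04 0.82] Ftan 3.04 Frad -2.91 w 0.0184 pointer if fwd 46.69
0.346 [-0.001 -0.019 -0.032]
0.402 [-0.001 -0.013 -0.033]
0.458 [-0.001 -0.015 -0.033]
0.515 [-0.001 -0.017 -0.032]
0.571 [-0.001 -0.019 -0.031]
0.627 [-0.001 -0.02  -0.03 ]
0.684 [-0.001 -0.022 -0.028]
0.74 [-0.001 -0.023 -0.027]
t 17.3 pos [ 0.4521 -0.0094  0.0738] F [1.19 4.04 0.82] w 0.0184 q6 -1.931
dp total scaled [0.614 3.688 0.773]
rot scaled 1 [ 0. -0.  0.]
rot scaled -1 [-2. -0. -0.]
```

Call:
arm_command:
  series:
    - {"dp": [0, -0.014, -0.033], "angular": [0, 0, 0], "gripper": 10}
    - {"dp": [0, -0.014, -0.033], "angular": [0, 0, 0], "gripper": 10}
    - {"dp": [0, -0.015, -0.033], "angular": [0, 0, 0], "gripper": 10}
    - {"dp": [0, -0.017, -0.032], "angular": [0, 0, 0], "gripper": 10}
    - {"dp": [0, -0.019, -0.031], "angular": [0, 0, 0], "gripper": 10}
    - {"dp": [0, -0.02, -0.03], "angular": [0, 0, 0], "gripper": 10}
    - {"dp": [0, -0.022, -0.028], "angular": [0, 0, 0], "gripper": 10}
    - {"dp": [0, -0.023, -0.027], "angular": [0, 0, 0], "gripper": 10}

```text
clock: 18.3
position: [0.4754, -0.036, 0.0736]
ee_rot: [0.452, -0.543, 0.451, 0.545]
contact_force: [0.8, 4.9, 2.6]
width: 0.0187
```

```bash
python3 - <<'E'
from h import *
f=st(); d=grab('wrist'); t=grab('top')
cv2.imwrite('pics/b1.png',np.hstack([cv2.resize(d['image'],(400,300)),cv2.resize(t['image'][150:240,200:320],(400,300))]))
arc(np.linspace(f,.38,9)[1:],.0745,.0765)
E
```

```text
t 18.3 pos [ 0.4754 -0.036   0.0736] phi 0.7515 theta 0.3485 rad 0.077 F [0.84 4.91 2.6 ] Ftan 2.23 Frad -4.46 w 0.0187 pointer if fwd 60.55
0.705 [-0.001  0.021  0.029]
0.659 [-0.001  0.019  0.023]
0.612 [-0.001  0.018  0.024]
0.566 [-0.001  0.016  0.025]
0.519 [-0.001  0.015  0.025]
0.473 [-0.001  0.014  0.026]
0.426 [-0.001  0.013  0.027]
0.38 [-0.001  0.012  0.027]
```

View pics/b1.png

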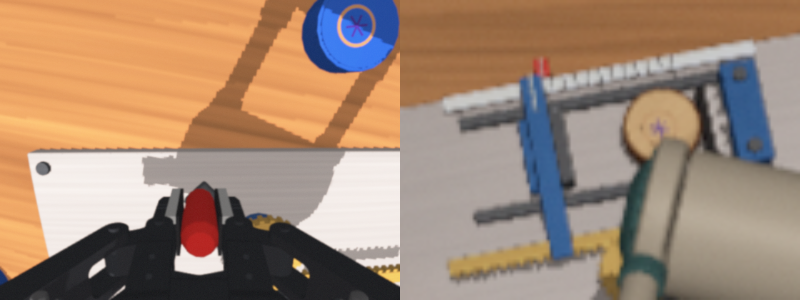

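The right panel shows the slice left home by the pad, and the pointer at (530,88) about 8 mm or more behind the mark at (541,67). Now I move forward to just short of the line, then release and look.

Call:
arm_command:
  series:
    - {"dp": [0, 0.02, 0.024], "angular": [0, 0, 0], "gripper": 10}
    - {"dp": [0, 0.02, 0.023], "angular": [0, 0, 0], "gripper": 10}
    - {"dp": [0, 0.019, 0.025], "angular": [0, 0, 0], "gripper": 10}
    - {"dp": [0, 0.017, 0.025], "angular": [0, 0, 0], "gripper": 10}
    - {"dp": [0, 0.016, 0.025], "angular": [0, 0, 0], "gripper": 10}
    - {"dp": [0, 0.014, 0.026], "angular": [0, 0, 0], "gripper": 10}
    - {"dp": [0, 0.013, 0.027], "angular": [0, 0, 0], "gripper": 10}
    - {"dp": [0, 0.012, 0.027], "angular": [0, 0, 0], "gripper": 10}

```text
clock: 19.4
position: [0.4576, -0.0179, 0.0739]
ee_rot: [-0.451, 0.548, -0.451, -0.542]
contact_force: [2.5, -1.1, -1.2]
width: 0.0184
```

```bash
python3 - <<'E'
from h import *
f=st(); arc(np.linspace(f,.31,5)[1:],.0745,.077)
E
```

```text
t 19.4 pos [ 0.4576 -0.0179  0.0739] phi 0.4205 theta 0.6795 rad 0.0772 F [ 2.47 -1.12 -1.16] Ftan -2.33 Frad -1.39 w 0.0184 pointer if fwd 50.61
0.393 [-0.001  0.006  0.017]
0.365 [-0.001  0.007  0.016]
0.338 [-0.001  0.006  0.017]
0.31 [-0.001  0.006  0.017]
```

Call:
arm_command:
  series:
    - {"dp": [0, 0.007, 0.017], "angular": [0, 0, 0], "gripper": 10}
    - {"dp": [0, 0.007, 0.017], "angular": [0, 0, 0], "gripper": 10}
    - {"dp": [0, 0.006, 0.017], "angular": [0, 0, 0], "gripper": 10}
    - {"dp": [0, 0.006, 0.017], "angular": [0, 0, 0], "gripper": 10}
    - {"dp": [0, 0, 0], "angular": [0, 0, 0], "gripper": 10}
    - {"dp": [0, 0, 0], "angular": [0, 0, 0], "gripper": 60}
    - {"dp": [0, 0, 0], "angular": [0, 0, 0], "gripper": 60}
    - {"dp": [0, 0, 0], "angular": [0, 0, 0], "gripper": 60}

```text
clock: 20.4
position: [0.4488, -0.0089, 0.0729]
ee_rot: [-0.449, 0.545, -0.453, -0.544]
contact_force: [0.4, 0.2, -0.1]
width: 0.0597
```

```bash
python3 - <<'E'
from h import *
st(); plan([.62,.075,.22],.185)
E
```

```text
t 20.4 pos [ 0.4488 -0.0089  0.0729] phi 0.2651 theta 0.8349 rad 0.0802 F [ 0.37  0.21 -0.15] Ftan 0.03 Frad -0.42 w 0.0597 pointer if fwd 45.95
t 20.4 pos [ 0.4488 -0.0089  0.0729] F [ 0.37  0.21 -0.15] w 0.0597 q6 -1.926
dp total scaled [-1.232 -1.528  0.416]
rot scaled 1 [ 0.002 -0.002 -0.002]
rot scaled -1 [-1.998  0.003 -0.004]
```

Call:
arm_command:
  series:
    - {"dp": [-0.3, 0, 0], "angular": [0, 0, 0], "gripper": 60}
    - {"dp": [-0.4, 0, 0], "angular": [0, 0, 0], "gripper": 80}
    - {"dp": [-0.4, -0.1, 0.04], "angular": [0, 0, 0], "gripper": 85}
    - {"dp": [0, -0.42, 0.17], "angular": [0, 0, 0], "gripper": 85}
    - {"dp": [0, -0.42, 0.17], "angular": [0, 0, 0], "gripper": 85}
    - {"dp": [0, -0.42, 0.17], "angular": [0, 0, 0], "gripper": 85}
    - {"dp": [0, 0, 0], "angular": [0, 0, 0], "gripper": 85}
    - {"dp": [0, 0, 0], "angular": [0, 0, 0], "gripper": 85}

```text
clock: 21.4
position: [0.597, 0.0896, 0.2058]
ee_rot: [0.448, -0.542, 0.455, 0.546]
contact_force: [-0.9, -1.2, -0.3]
width: 0.0849
```

```bash
python3 - <<'E'
from h import *
d=grab('wrist'); I=d['image']; st()
cv2.imwrite('pics/w2.png',cv2.resize(I,(800,600),interpolation=cv2.INTER_CUBIC))
E
```

```text
t 21.45 pos [0.5971 0.0896 0.2058] phi -2.6307 theta 3.7307 rad 0.0992 F [0.21 0.36 0.11] Ftan -0.14 Frad 0.39 w 0.0848 pointer if fwd -40.92
```

View pics/w2.png

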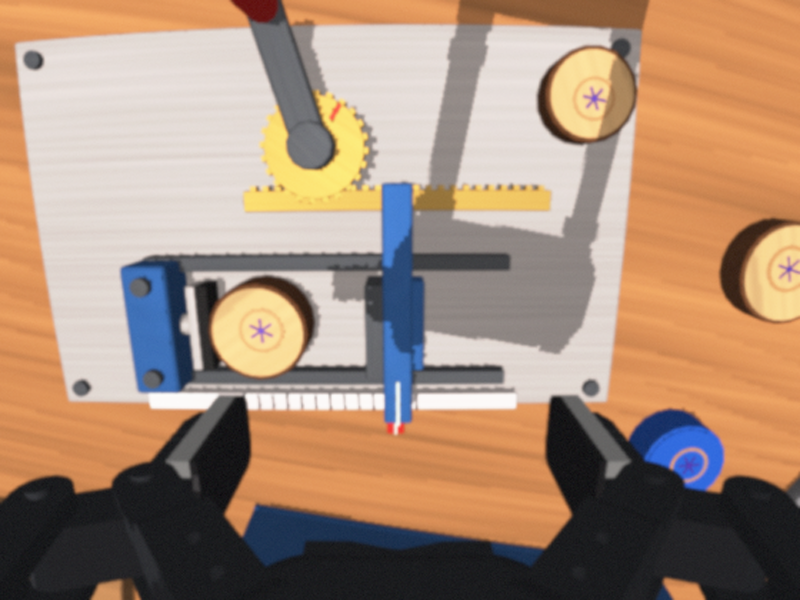

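The slice rests against the pad at (205,325). The pointer, at about (398,400), is almost in line with the mark at about (396,427). I take an enlarged crop and measure it.

```bash
python3 - <<'E'
from h import *
d=load('wrist'); I=d['image']
cv2.imwrite('pics/w2c.png',cv2.resize(I[255:315,240:320],(800,600),interpolation=cv2.INTER_CUBIC))
for v in range(264,306,2):
    row=I[v,262:296].astype(float); w=np.clip(row.min(1)-110,0,None); w[w<20]=0
    print(v, (262+(w*np.arange(34)).sum()/w.sum()).round(2) if w.sum() else None, d['depth'][v,278].round(4))
E
```

```text
264 None 0.3154
266 None 0.3166
268 282.38 0.3152
270 278.02 0.3166
272 279.41 0.3164
274 276.95 0.3174
276 276.49 0.3184
278 276.55 0.3185
280 277.11 0.3189
282 278.0 0.319
284 278.15 0.3185
286 277.43 0.3216
288 278.26 0.3208
290 278.29 0.3204
292 278.27 0.3227
294 278.14 0.3209
296 277.68 0.3227
298 276.96 0.3495
300 276.6 0.3514
302 276.6 0.3521
304 277.0 0.388
```

View pics/w2c.png

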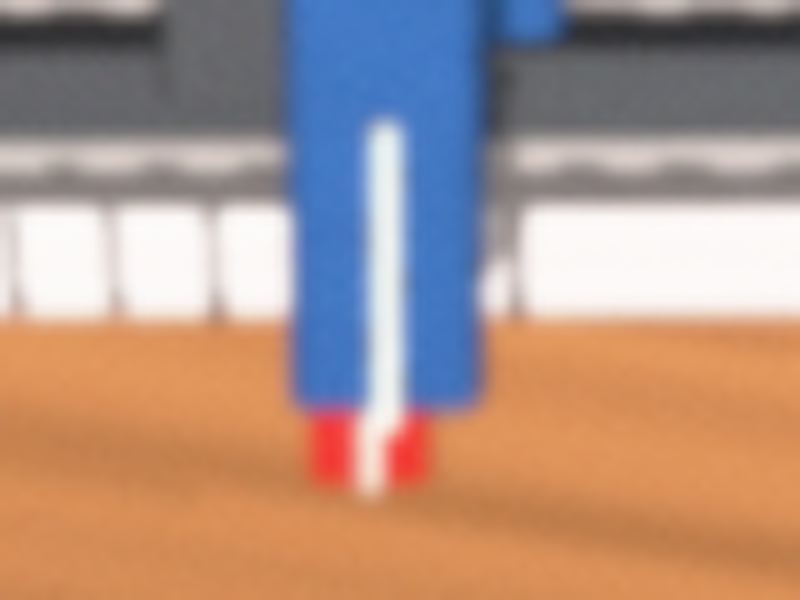

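```bash
python3 - <<'E'
from h import *
d=load('wrist'); 
def P(u,v,z): 
    return (d['c2w']@np.append(ray(d,u,v)*z,1))[:3]
for yaw in (.18,.189):
    n=np.array([-np.sin(yaw),np.cos(yaw),0]); p=P(278.2,294,.3215); m=P(276.7,301,.351); print(p,m,'ptr behind mm',(p-m)@n*1e3)
q=get_state()['ee_rot']; print(R.from_quat([q[1],q[2],q[3],q[0]]).as_matrix().round(3))
plan([.4548,-.0124,.135],.185)
E
```

```text
[0.67629675 0.10343323 0.05642589] [0.69659698 0.10567893 0.03137646] ptr behind mm 1.4249242719349524
[0.67629675 0.10343323 0.05642589] [0.69659698 0.10567893 0.03137646] ptr behind mm 1.6082328029499908
[[-0.01  -0.983 -0.184]
 [-0.003 -0.184  0.983]
 [-1.     0.01  -0.001]]
t 21.45 pos [0.5971 0.0896 0.2058] F [0.21 0.36 0.11] w 0.0848 q6 -1.72
dp total scaled [ 0.605  1.316 -0.616]
rot scaled 1 [ 0.    -0.001 -0.007]
rot scaled -1 [-2.e+00  1.e-02 -1.e-03]
```

The pointer is 1.5 mm behind the line: within tolerance, but marginal. I regrip and nudge it forward about 1.5 mm, which is about 0.05 rad.

Call:
arm_command:
  series:
    - {"dp": [0, 0.33, -0.15], "angular": [0, 0, 0], "gripper": 85}
    - {"dp": [0, 0.33, -0.15], "angular": [0, 0, 0], "gripper": 85}
    - {"dp": [0, 0.33, -0.15], "angular": [0, 0, 0], "gripper": 85}
    - {"dp": [0, 0.33, -0.16], "angular": [0, 0, 0], "gripper": 85}
    - {"dp": [0.2, 0, 0], "angular": [0, 0, 0], "gripper": 85}
    - {"dp": [0.2, 0, 0], "angular": [0, 0, 0], "gripper": 70}
    - {"dp": [0.2, 0, 0], "angular": [0, 0, 0], "gripper": 70}
    - {"dp": [0, 0, 0], "angular": [0, 0, 0], "gripper": 70}

```text
clock: 22.45
position: [0.4378, -0.0188, 0.1356]
ee_rot: [0.45, -0.54, 0.458, 0.544]
contact_force: [-0.7, 0.2, -0.9]
width: 0.0706
```

```bash
python3 - <<'E'
from h import *
st(); plan([.4548,-.0124,.074],.185)
E
```

```text
t 22.45 pos [ 0.4378 -0.0188  0.1356] phi 0.3086 theta 0.7914 rad 0.0945 F [-0.68  0.17 -0.89] Ftan 0.48 Frad 0.52 w 0.0706 pointer if fwd 47.26
t 22.45 pos [ 0.4378 -0.0188  0.1356] F [-0.68  0.17 -0.89] w 0.0706 q6 -1.939
dp total scaled [ 0.512 -0.155  0.029]
rot scaled 1 [-0.005 -0.002 -0.008]
rot scaled -1 [ 1.995 -0.012  0.003]
```

Call:
arm_command:
  series:
    - {"dp": [0, -0.1, 0.02], "angular": [0, 0, 0], "gripper": 70}
    - {"dp": [0, -0.05, 0.01], "angular": [0, 0, 0], "gripper": 70}
    - {"dp": [0, 0, 0], "angular": [0, 0, 0], "gripper": 70}
    - {"dp": [0.17, 0, 0], "angular": [0, 0, 0], "gripper": 70}
    - {"dp": [0.17, 0, 0], "angular": [0, 0, 0], "gripper": 70}
    - {"dp": [0.16, 0, 0], "angular": [0, 0, 0], "gripper": 70}
    - {"dp": [0, 0, 0], "angular": [0, 0, 0], "gripper": 70}
    - {"dp": [0, 0, 0], "angular": [0, 0, 0], "gripper": 70}

```text
clock: 23.45
position: [0.4605, -0.0124, 0.0795]
ee_rot: [-0.452, 0.544, -0.456, -0.541]
contact_force: [-0.8, -0.1, -0.1]
width: 0.0699
```

```bash
python3 - <<'E'
from h import *
st(); plan([.4548,-.0124,.074],.185)
E
```

```text
t 23.45 pos [ 0.4605 -0.0124  0.0795] phi 0.3802 theta 0.7198 rad 0.0717 F [-0.84 -0.14 -0.09] Ftan 0.33 Frad 0.78 w 0.0699 pointer if fwd 49.41
t 23.45 pos [ 0.4605 -0.0124  0.0795] F [-0.84 -0.14 -0.09] w 0.0699 q6 -1.916
dp total scaled [0.046 0.047 0.009]
rot scaled 1 [-0.004 -0.005 -0.001]
rot scaled -1 [ 1.996e+00 -1.000e-03  7.000e-03]
```

Call:
arm_command:
  series:
    - {"dp": [0.04, 0.045, 0], "angular": [0, 0, 0], "gripper": 60}
    - {"dp": [0, 0, 0], "angular": [0, 0, 0], "gripper": 40}
    - {"dp": [0, 0, 0], "angular": [0, 0, 0], "gripper": 30}
    - {"dp": [0, 0, 0], "angular": [0, 0, 0], "gripper": 20}
    - {"dp": [0, 0, 0], "angular": [0, 0, 0], "gripper": 10}
    - {"dp": [0, 0, 0], "angular": [0, 0, 0], "gripper": 10}
    - {"dp": [0, 0, 0], "angular": [0, 0, 0], "gripper": 10}
    - {"dp": [0, 0, 0], "angular": [0, 0, 0], "gripper": 10}

```text
clock: 24.45
position: [0.4561, -0.0134, 0.0764]
ee_rot: [-0.452, 0.545, -0.455, -0.54]
contact_force: [-0.7, 0.2, 0.3]
width: 0.0183
```

```bash
python3 - <<'E'
from h import *
f=st(); arc(np.linspace(f,.265,9)[1:],.074,.0765)
E
```

```text
t 24.45 pos [ 0.4561 -0.0134  0.0764] phi 0.3607 theta 0.7393 rad 0.076 F [-0.67  0.17  0.34] Ftan 0.49 Frad 0.49 w 0.0183 pointer if fwd 48.82
0.349 [0.002 0.007 0.006]
0.337 [0.002 0.003 0.007]
0.325 [0.002 0.003 0.007]
0.313 [0.002 0.002 0.007]
0.301 [0.002 0.002 0.007]
0.289 [0.002 0.002 0.007]
0.277 [0.002 0.002 0.007]
0.265 [0.002 0.002 0.007]
```

Call:
arm_command:
  series:
    - {"dp": [0, 0.004, 0.007], "angular": [0, 0, 0], "gripper": 10}
    - {"dp": [0, 0.003, 0.007], "angular": [0, 0, 0], "gripper": 10}
    - {"dp": [0, 0.003, 0.008], "angular": [0, 0, 0], "gripper": 10}
    - {"dp": [0, 0.003, 0.008], "angular": [0, 0, 0], "gripper": 10}
    - {"dp": [0, 0.002, 0.008], "angular": [0, 0, 0], "gripper": 10}
    - {"dp": [0, 0.002, 0.008], "angular": [0, 0, 0], "gripper": 10}
    - {"dp": [0, 0.002, 0.008], "angular": [0, 0, 0], "gripper": 10}
    - {"dp": [0, 0.002, 0.008], "angular": [0, 0, 0], "gripper": 10}

```text
clock: 25.45
position: [0.4531, -0.0078, 0.0765]
ee_rot: [-0.452, 0.547, -0.455, -0.539]
contact_force: [-0.5, -3.6, 0.1]
width: 0.0186
```

```bash
python3 - <<'E'
from h import *
f=st(); arc(np.linspace(f,.265,5)[1:],.074,.0765)
E
```

```text
t 25.45 pos [ 0.4531 -0.0078  0.0765] phi 0.2769 theta 0.8231 rad 0.0759 F [-0.51 -3.62  0.15] Ftan -3.02 Frad 2.07 w 0.0186 pointer if fwd 46.31
0.274 [0.005 0.005 0.   ]
0.271 [0.005 0.001 0.002]
0.268 [0.005 0.001 0.002]
0.265 [0.005 0.001 0.002]
```

Call:
arm_command:
  series:
    - {"dp": [0, 0.002, 0.007], "angular": [0, 0, 0], "gripper": 10}
    - {"dp": [0, 0.001, 0.006], "angular": [0, 0, 0], "gripper": 10}
    - {"dp": [0, 0, 0], "angular": [0, 0, 0], "gripper": 25}
    - {"dp": [0, 0, 0], "angular": [0, 0, 0], "gripper": 40}
    - {"dp": [0, 0, 0], "angular": [0, 0, 0], "gripper": 60}
    - {"dp": [0, 0, 0], "angular": [0, 0, 0], "gripper": 60}
    - {"dp": [-0.2, 0, 0], "angular": [0, 0, 0], "gripper": 60}
    - {"dp": [-0.3, 0, 0], "angular": [0, 0, 0], "gripper": 60}

```text
clock: 26.45
position: [0.4488, -0.0038, 0.135]
ee_rot: [-0.451, 0.543, -0.456, -0.542]
contact_force: [0.1, 0.2, 0.9]
width: 0.0599
```

```bash
python3 - <<'E'
from h import *
f=st(); plan([.597,.09,.206],.185)
E
```

```text
t 26.45 pos [ 0.4488 -0.0038  0.135 ] phi 0.2062 theta 0.8938 rad 0.0781 F [0.12 0.23 0.86] Ftan 0.16 Frad -0.2 w 0.0599 pointer if fwd 44.19
t 26.45 pos [ 0.4488 -0.0038  0.135 ] F [0.12 0.23 0.86] w 0.0599 q6 -1.902
dp total scaled [-0.601 -1.352  0.547]
rot scaled 1 [-0.004 -0.004 -0.003]
rot scaled -1 [ 1.996 -0.005  0.006]
```

Call:
arm_command:
  series:
    - {"dp": [-0.3, 0, 0], "angular": [0, 0, 0], "gripper": 70}
    - {"dp": [-0.28, -0.1, 0.04], "angular": [0, 0, 0], "gripper": 85}
    - {"dp": [0, -0.42, 0.17], "angular": [0, 0, 0], "gripper": 85}
    - {"dp": [0, -0.42, 0.17], "angular": [0, 0, 0], "gripper": 85}
    - {"dp": [0, -0.42, 0.17], "angular": [0, 0, 0], "gripper": 85}
    - {"dp": [0, 0, 0], "angular": [0, 0, 0], "gripper": 85}
    - {"dp": [0, 0, 0], "angular": [0, 0, 0], "gripper": 85}
    - {"dp": [0, 0, 0], "angular": [0, 0, 0], "gripper": 85}

```text
clock: 27.45
position: [0.6014, 0.0925, 0.2088]
ee_rot: [-0.452, 0.544, -0.456, -0.54]
contact_force: [-0.8, -0.2, 0.1]
width: 0.0846
```

```bash
python3 - <<'E'
from h import *
d=grab('wrist'); I=d['image']; f=st()
a=cv2.resize(I,(400,300)); b=cv2.resize(I[255:315,240:320],(400,300),interpolation=cv2.INTER_CUBIC)
cv2.imwrite('pics/w3.png',np.hstack([a,b]))
for v in range(284,308,2):
    row=I[v,262:296].astype(float); w=np.clip(row.min(1)-110,0,None); w[w<20]=0
    print(v, (262+(w*np.arange(34)).sum()/w.sum()).round(2) if w.sum() else None, d['depth'][v,278].round(4))
E
```

```text
t 27.5 pos [0.6013 0.0924 0.2089] phi -2.6357 theta 3.7357 rad 0.1042 F [-0.63 -0.21  0.77] Ftan -0.23 Frad -0.62 w 0.0853 pointer if fwd -41.07
284 276.34 0.3258
286 276.23 0.3258
288 276.39 0.3513
290 276.57 0.3527
292 276.63 0.0
294 276.59 0.3538
296 None 0.3865
298 None 0.3903
300 None 0.3902
302 None 0.3899
304 None 0.3892
306 None 0.3919
```

View pics/w3.png

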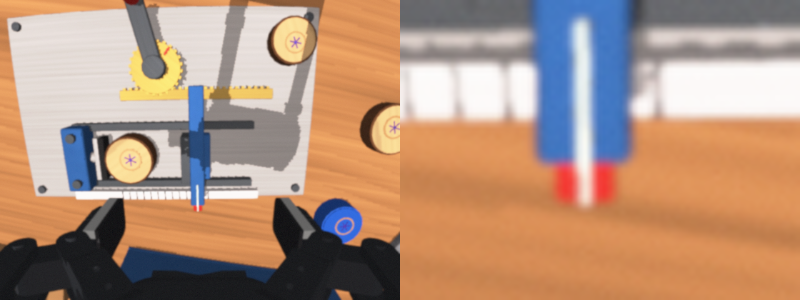

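```bash
python3 - <<'E'
from h import *
d=load('wrist'); I=d['image']
def P(u,v,z): return (d['c2w']@np.append(ray(d,u,v)*z,1))[:3]
for yaw in (.18,.189):
    n=np.array([-np.sin(yaw),np.cos(yaw),0]); p=P(276.3,285,.324); m=P(276.6,293,.353); print(p,m,'ptr behind mm',(p-m)@n*1e3)
# arm centreline: brighter-gray bed vs dark arm
from itertools import groupby
pts=[]
for v in range(22,70,6):
    row=I[v,150:250]; g=(row.max(1)<105)&((row.max(1).astype(int)-row.min(1))<30)
    runs=[];i=0
    for k,gr in groupby(g):
        n=len(list(gr)); 
        if k and n>12: runs.append((150+i,150+i+n-1))
        i+=n
    zs=[at_z(d,(a+b)/2,v,.061) for a,b in runs]; print(v,runs)
    if runs: pts.append(zs[0][:2])
pts=np.array(pts); dv=np.linalg.svd(pts-pts.mean(0))[2][0]; dv*=-np.sign(dv[0])
a=np.arctan2(dv[1],dv[0]); base=np.arctan2(-np.sin(.185),-np.cos(.185)); print('phi from arm',(a-base+np.pi)%(2*np.pi)-np.pi)
hub=at_z(d,152*1.4,66*1.4,.065); print('hub',hub)
E
```

```text
[0.67616129 0.10189864 0.05584142] [0.69652805 0.10544823 0.03154121] ptr behind mm 0.15401102922496734
[0.67616129 0.10189864 0.05584142] [0.69652805 0.10544823 0.03154121] ptr behind mm 0.3400609877658393
22 []
28 []
34 []
40 []
46 []
52 []
58 []
64 []<stdin>:18: RuntimeWarning: Mean of empty slice.
  ret = ret.dtype.type(ret / rcount)
Traceback (most recent call last):
numpy.linalg.LinAlgError: 1-dimensional array given. Array must be at least two-dimensional
```

Pointer is within 0.3 mm of the line. Next I check the crank angle from the depth data.

```bash
python3 - <<'E'
from h import *
d=load('wrist'); pts=[]
for v in range(4,110,2):
    for u in range(160,245,2):
        z=d['depth'][v,u]
        if z>0:
            p=(d['c2w']@np.append(ray(d,u,v)*z,1))[:3]
            if .052<p[2]<.068: pts.append(p[:2])
pts=np.array(pts); print(len(pts),pts.min(0),pts.max(0))
hub=np.array([.5217,.0262]); q=pts[(np.linalg.norm(pts-hub,axis=1)>.018)&(np.linalg.norm(pts-hub,axis=1)<.06)]
for nm,dv in (('mean-dir',q.mean(0)-hub),('pca',np.linalg.svd(q-q.mean(0))[2][0])):
    dv=dv*-np.sign(dv[0]); a=np.arctan2(dv[1],dv[0])
    for yaw in (.18,.189): print(nm,'phi',((a-(yaw-np.pi))+np.pi)%(2*np.pi)-np.pi)
E
```

```text
738 [ 0.45657746 -0.01483335] [0.53295114 0.03814811]
mean-dir phi 0.26462994929227435
mean-dir phi 0.25562994929227445
pca phi 0.25636794378722305
pca phi 0.24736794378722315
```

The crank angle gives theta ≈ 0.84 rad. Subtracting the pinion turn of about 0.63 leaves a slack of about 0.2, so it is taken up forward. I hand in.

```bash
python3 -c "
from rig import *
print(sign_off(), get_state()['clock'])"
```

```text
the job is handed in; nothing more can be done
the job is handed in; nothing more can be done
```

The job is done and handed in at about 27.5 s of robot time.

- **Pressing home:** I gripped the crank handle and fed the slice to the stop. The handle force rose to about 8.7 N, which means roughly 14–15 N on the pad.
- **Winding back:** I wound the pointer back to about 8 mm behind the mark, then brought it forward again.
- **Setting on the line:** The first release left the pointer 1.5 mm behind the line, so I gripped the handle again and nudged it forward about 1.3 mm.

Last checks, from the wrist camera with the arm clear of everything:
- **Pointer:** 0.15–0.35 mm behind the line, where 2 mm is allowed.
- **Slack:** the crank angle less the pinion turn gives about 0.2 rad, so it is taken up in the feed direction.
- **Slice:** it looks flat and home against the pad; I did not measure its final distance from the stop.
- **Bystanders:** I touched none on purpose, and the ones in view looked unmoved. I did not check the rest.

Two readings were rough. The pad force is worked out from noisy wrist readings, about ±1 N at the handle. The measured swing radius of the handle was 76–77 mm against the 75 mm given, so I relied on the camera for the final pointer position.

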